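Hold test of a friction-hinged instrument lid

TASK

Check the friction hinge of the grey instrument case: lift its lid to about half-way (45 degrees), let go of it completely and watch that it stays there for a good second. Then prove that it holds by pressing straight down on the black rubber buffer at the lid's front edge with a steady push of about 5 N for a good second (never 10 N or more on the buffer), and back off, leaving the lid standing open at that 45 degrees. Leave the other things on the bench where they are.

Things in the scene. Friction and masses are not known exactly. Their poses are not given: they have to be found in the camera images.
- case: Grey metal instrument case fixed to the bench, 210 mm deep (its x), 280 mm wide (its y), 88 mm high without the lid; inside are a meter and knobs. Origin: centre of its underside; its x points from the front (handle side) to the hinge side, z up. It stands at a different place and yaw each time.
- lid (a joint): Opening angle of the lid in rad: 0 shut, grows as the front edge goes up, stop at 1.75. The hinge is a friction hinge: the lid (about 0.5 kg, varies) stays at any angle where it is left. Moving it takes about 2.2 N m of friction plus the lid's weight: about 16 N of lift at the handle; a downward push on the buffer of about 12 N makes the 45-degree lid give way.
- lid_hinge (a point): Point on the hinge axis, in the middle of the case's width: 105 mm behind the case's centre (along case x) and 88.5 mm above the bench. The axis runs along the case's y. Fixed to the lid and turning with it.
- lid_panel: The flat aluminium lid, 207 x 280 x 8 mm. Origin: at lid_hinge; with the lid shut its axes are those of the case; it turns with the lid (its x axis tips down as the lid opens). The panel reaches from x = 0 (hinge) to x = -207 mm (front edge), z from 2 to 10 mm.
- handle: Dark steel bar handle on top of the lid, a round bar 10 mm thick and 80 mm long along the lid's y on two posts of 35 mm. Origin: middle of the bar, at x = -175, y = +55, z = +45 mm in the lid_panel frame, i.e. the bar's axis is 35 mm above the lid's face; clear space beneath the bar 30 mm. The bar can turn between the fingers.
- buffer: Black rubber roll along the lid's front edge, 20 mm thick, 60 mm long (lid's y). Origin: fixed to the lid at x = -210, y = -65, z = +8 mm in the lid_panel frame. The roll's centre stands 0 to 8 mm out from it, forward and up at 45 degrees to the lid; this differs each time and is unmeasured: with the lid at 45 degrees its top is 10 to 18 mm above the origin. It gives 1 mm under 5 N and springs back.
- spool: Metal solder spool standing on the bench left of the case (seen from the robot), 54 mm across, 40 mm high; bystander. Origin: centre of its underside.
- tray: Small clear open tray on the bench right of the case, 100 x 70 x 35 mm; bystander. Origin: centre of its underside.
- driver: Screwdriver with a black handle lying on the bench left of the case; bystander. Origin: beneath its middle.

How it is judged:
By the outcome, as a careful person would: the job done as asked, in the order asked, and still so for the second after the job is handed in, with the robot touching nothing.
It also fails if it takes over 61 s, if anything falls off the work surface, if the arm or the gripper's body presses on something with over 40 N, if the wrist force passes 120 N, or if a joint passes its speed limit or range.

ROBOT

A 6-joint arm with a two-finger parallel gripper is mounted at the origin on the work surface. World frame = base frame: x ahead of the robot, y to its left, z up, the work surface at z = 0. Lengths are in m, angles in rad, forces in N, time in s.
With the tool pointing down it reaches from about 0.4 to 0.925 m from the base axis. Payload 12.5 kg.
Tool frame: the origin (TCP) lies on the centre line of the jaws, within the pads' length; the fingertips stand 25 mm ahead of it and the grasp point (between the pads) lies 6 mm ahead of it; y points along the fingers, z is the direction in which the jaws open and shut, and the axes are right-handed (so a half turn about y gives the same grasp; the last joint's range is limited). The gripper opens to 95 mm and grips with 3 to 60 N. Pads are 20 mm wide; open, the fingers measure 119 mm over their backs; the gripper's body (75 mm by 180 mm) begins 59 mm behind the grasp point.
Start: joints at [-0.106, 0.491, 1.559, -0, 1.092, -0.106], TCP at [0.625, 0, 0.219] pointing down, gripper open.
Joint ranges: [-3.1, 3.1], [-0.84, 2.19], [0.05, 2.79], [-1.13, 4.28], [0.06, 2.93], [-2.69, 2.69]. Speed limits (rad/s): [2.22, 2.22, 2.79, 3.14, 3.14, 3.14].

INTERFACE

Orientations are given as a unit quaternion [x, y, z, w].
In Python, from cell import * gives the robot as it stands.
- The arm moves only by the tool arm_command, never from a script. Its argument "rows" is a list of rows, each a list of 2 entries, a list of its own where there are three numbers: the shift along the world's x, y, z in cm, then the turn, a rotation vector about the world's x, y, z in rad. In form: [[[tx, ty, tz], [wx, wy, wz]], ...]. A call has 1 to 20 rows; each row shifts and turns the pose as measured when the row begins; what a row does not reach is not made up. A row lasts 1/12 s, in which the tool goes at most 41.7 mm and 7.16 degrees, less where a joint would pass 70% of its speed; a pose out of reach is approached as far as the arm can. A call is refused whole if a number of a shift passes 4.17 or a number of a turn 0.125, either way. A call with a gripper value outside its range is refused whole. "claw" is the finger opening in cm, from 0 to 9.51, set as the call begins (left out, the last holds). The fingers move at their own pace and stop on an object; "force" is the grip in N (left out, the last holds). Time passes only in rows, so rows that do not move let the fingers close. It gives the time, the measured TCP pose, the force and the opening at its end, in the units of the state.
- read_state(): the state, without advancing time (a new reading comes with each control period).
- camera(name): name is "scene" or "side" or "wrist"; returns the picture (384x512x3 uint8, blue, green, red); there is no depth.
- camera_info(name): a dict with "vertical_fov" (degrees; the focal length in pixels is half the picture's height over the tangent of half this angle, whatever the lens; pixels are square), "cx", "cy" (the principal point, pixels), "k1" (the pictures are not rectified: a ray, as slopes to the right and down, at radius r is drawn at 1 + k1 r^2 times it, then the intrinsics apply), "R" (3x3) and "t" (3): a world point X has camera coordinates R X + t; the wrist camera has in their place "T_tool_cam" (4x4, takes a point from camera to tool coordinates, whose origin is the TCP and whose axes are the tool frame's). Camera axes: x right, y down, z forward; pixel columns grow to the right and rows downward; lengths in m; the calibration is good to about 2 mm. A picture is of the moment at which its call begins: read the wrist's pose just before it. camera_info takes no time and is no camera call.
- job_done(): hands the job in, once; it reports no verdict.
Trained networks look in the newest picture that a camera, given by its name, has taken for a name from the list of things; names that differ only in an ending like _2 or _b are one class to them, and where a whole thing is asked for, a point or a joint stands for the part that bears it (a point fixed in the world has none). Each returns a list of dicts, best first, with "score" (0 to 1); they miss things now and then, are a little off and sometimes report something else, mostly with a low value. They report only what shows in the picture. A call takes as long as a camera call.
- look_for(camera, label): "at" ([column, row] in pixels, amid what is visible of it).
- cut_out(camera, label): "mask" (384x512 bool, what is visible of it) and "at" ([column, row] in pixels, amid what is visible of it).
- mark_of(camera, label): "at" ([column, row] in pixels: a listed point, or the origin of a listed thing).
The state is a dict: "clock": time; "q": joint angles; "qd": joint speeds; "joint_torque": joint torques, N m; "position": TCP position; "tcp_rot": TCP orientation; "force": force on the tool from outside, world axes, zero at the start; "ft_torque": the same for the moment, N m; "width": finger opening in m.
Only numpy, scipy, OpenCV 4.12 (cv2) and the standard library are available. Lean on these libraries where they do the work, as an engineer would, in place of code of your own. Each camera call takes 0.05 s, during which the arm holds its last target. There are 200 camera calls.

## Working session

There is one attempt and no reset: what is moved stays moved. The work goes in short steps, Python scripts to look and compute and a tool call to move; the robot and the scene stay as the last step left them, time stands still between calls to the robot, and variables do not carry over. Pictures are saved under pics/ and viewed, about 8 in all and at most 12, crops included, and the job is handed in when it is done.

Besides the shell and the picture viewer there is one more tool, called after "Call:" as name([rows], argument=value, ...), one row to a line, values as JSON. arm_command: Moves the arm, as the interface text tells. Its arguments: {"type":"object","properties":{"rows":{"type":"array"},"claw":{"type":"number"},"force":{"type":"number"}},"required":["rows"]}

```bash
mkdir -p pics; ls; cat > h.py <<'E'
from cell import *
import numpy as np, cv2
from scipy.spatial.transform import Rotation as Rn
from scipy.optimize import least_squares
def K(ci):
    f=192/np.tan(np.radians(ci["vertical_fov"])/2); return f
def extr(n,st=None):
    ci=camera_info(n)
    if "R" in ci: return ci,np.array(ci["R"]),np.array(ci["t"])
    T=np.eye(4);T[:3,:3]=Rn.from_quat(st["tcp_rot"]).as_matrix();T[:3,3]=st["position"]
    M=np.linalg.inv(T@np.array(ci["T_tool_cam"])); return ci,M[:3,:3],M[:3,3]
def proj(n,X,st=None):
    ci,R,t=extr(n,st); c=np.atleast_2d(X)@R.T+t; s=c[:,:2]/c[:,2:]
    s=s*(1+ci["k1"]*(s**2).sum(1,keepdims=True)); return s*K(ci)+[ci["cx"],ci["cy"]]
E
python3 - <<'E'
from h import *
ims=[]
for n in("scene","side"):
    im=camera(n); ims.append(im)
    for l in("case","lid_hinge","handle","buffer","lid_panel","spool","tray","driver"):
        print(n,l,[(np.round(d["at"],1),round(d["score"],2)) for d in mark_of(n,l)[:2]])
    print(n,{k:np.round(v,3).tolist() for k,v in camera_info(n).items()})
print({k:np.round(v,3).tolist() for k,v in read_state().items()})
cv2.imwrite("pics/a.png",cv2.resize(np.hstack(ims),(800,300),interpolation=cv2.INTER_AREA))
E
```

```text
pics
scene case [(array([260.8, 240.3]), 0.97)]
scene lid_hinge [(array([309.4, 230.4]), 0.8)]
scene handle [(array([248. , 170.5]), 0.51)]
scene buffer [(array([199.6, 204.6]), 0.72)]
scene lid_panel [(array([306.2, 234. ]), 0.73)]
scene spool []
scene tray [(array([148.2, 295.3]), 0.72)]
scene driver [(array([285.5, 183.2]), 0.39), (array([258.5, 247.1]), 0.18)]
scene {'vertical_fov': 54.595, 'cx': 256.074, 'cy': 186.935, 'k1': -0.056, 'R': [[0.884, 0.468, 0.009], [0.262, -0.479, -0.838], [-0.388, 0.743, -0.546]], 't': [-0.54, -0.037, 1.075]}
side case [(array([267.7, 227.3]), 0.64)]
side lid_hinge [(array([299.9, 190.7]), 0.72)]
side handle [(array([237.5, 186.6]), 0.71)]
side buffer [(array([253.9, 232.1]), 0.73), (array([297. , 189.7]), 0.64)]
side lid_panel [(array([299.3, 188.2]), 0.63)]
side spool [(array([200.3, 202.7]), 0.8)]
side tray []
side driver [(array([201.7, 184.8]), 0.87), (array([204.1, 203.9]), 0.2)]
side {'vertical_fov': 51.55, 'cx': 255.36, 'cy': 192.019, 'k1': -0.122, 'R': [[0.782, -0.623, -0.021], [-0.44, -0.529, -0.725], [0.441, 0.576, -0.688]], 't': [-0.453, 0.364, 0.846]}
{'clock': 0.9, 'q': [-0.106, 0.491, 1.559, 0.0, 1.092, -0.106], 'qd': [-0.0, -0.0, -0.001, 0.001, 0.0, 0.001], 'joint_torque': [0.002, -61.246, -25.843, 0.069, 0.045, -0.0], 'position': [0.625, 0.0, 0.219], 'tcp_rot': [0.5, -0.5, 0.5, -0.5], 'force': [0.097, 0.138, -0.827], 'ft_torque': [0.001, -0.031, 0.01], 'width': 0.095}
```

View pics/a.png

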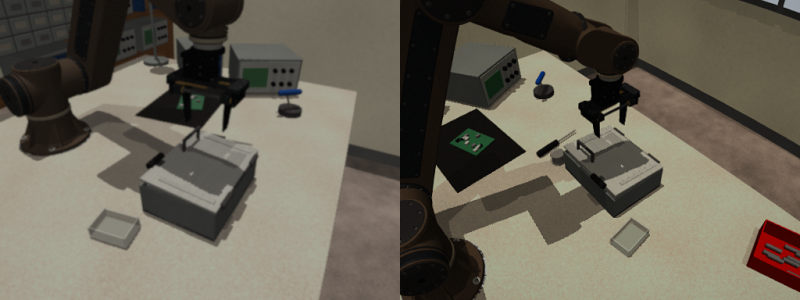

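The pictures show the case ahead of the robot, with the handle at scene (245,172) / side (238,190) and the buffer at scene (197,203) / side (253,232). The networks agree. Next I fit the case's x, y and yaw.

```bash
cat >> h.py <<'E'
def case_pts(x,y,yaw,th=0):
    Rz=Rn.from_euler("z",yaw).as_matrix(); Ry=Rn.from_euler("y",th).as_matrix() # x tips: -x end goes up
    hinge=np.array([.105,0,.0885])
    L=lambda p: np.array([x,y,0])+Rz@(hinge+Ry@np.array(p))
    return dict(case=np.array([x,y,0.]),lid_hinge=L([0,0,0]),handle=L([-.175,.055,.045]),buffer=L([-.210,-.065,.008]),lid_panel=L([0,0,0]),
      c1=L([-.207,.14,.01]),c2=L([-.207,-.14,.01]),c3=L([0,.14,.01]),c4=L([0,-.14,.01]))
E
python3 - <<'E'
from h import *
obs=[("scene","case",260.8,240.3),("scene","lid_hinge",309.4,230.4),("scene","handle",248,170.5),("scene","buffer",199.6,204.6),
("side","case",267.7,227.3),("side","lid_hinge",299.9,190.7),("side","handle",237.5,186.6),("side","buffer",253.9,232.1)]
def res(p):
    c=case_pts(*p); return np.concatenate([proj(n,c[l])[0]-[u,v] for n,l,u,v in obs])
s=least_squares(res,[.65,0,0],loss="soft_l1",f_scale=3)
print(s.x, np.degrees(s.x[2]));print(res(s.x).reshape(-1,2).round(1))
for k,v in case_pts(*s.x).items(): print(k,v.round(3))
ims=[]
for n in("scene","side"):
    im=camera(n)
    for k,v in case_pts(*s.x).items():
        cv2.circle(im,tuple(int(a) for a in proj(n,v)[0].round()),2,(0,0,255),-1)
    ims.append(cv2.resize(im[120:320,130:390],None,fx=1.5,fy=1.5))
cv2.imwrite("pics/b.png",np.hstack(ims))
E
```

```text
[ 0.62444601 -0.00345464 -0.08760915] -5.019634440652526
[[-0.   4. ]
 [-3.1 -0.1]
 [ 0.3  3. ]
 [ 2.9  3.8]
 [ 1.  -3. ]
 [ 0.  -3.9]
 [-2.8  1.8]
 [-5.1  0.4]]
case [ 0.624 -0.003  0.   ]
lid_hinge [ 0.729 -0.013  0.088]
handle [0.56  0.057 0.133]
buffer [ 0.514 -0.059  0.096]
lid_panel [ 0.729 -0.013  0.088]
c1 [0.535 0.145 0.098]
c2 [ 0.511 -0.134  0.098]
c3 [0.741 0.127 0.098]
c4 [ 0.717 -0.152  0.098]
```

View pics/b.png

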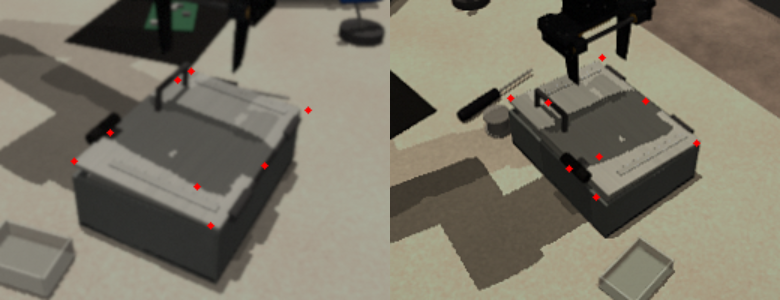

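The overlay is off by about 3–6 px: corner c2 in the side view shows at crop (605,205), but the model puts it at (597,197). I'll refine with the wrist view from the current pose.

```bash
python3 - <<'E'
from h import *
st=read_state(); im=camera("wrist")
for l in("lid_hinge","handle","buffer"):
    for f in(mark_of,look_for): print(l,f.__name__,[(np.round(d["at"],1),round(d["score"],2)) for d in f("wrist",l)[:2]])
# eye-read corners
cl=[("scene","c2",78,168),("scene","c4",219,228),("scene","c3",301,107),("side","c1",510-390,103),("side","c2",605-390,204),("side","c4",697-390,143),("side","c3",607-390,62)]
obs=[(n,l,u/1.5+130,v/1.5+120) for n,l,u,v in cl]+[("scene","handle",248,170.5),("side","handle",237.5,186.6),("scene","buffer",199.6,204.6),("side","buffer",253.9,232.1)]
def res(p):
    c=case_pts(*p); return np.concatenate([proj(n,c[l])[0]-[u,v] for n,l,u,v in obs])
s=least_squares(res,[.62,0,0],loss="soft_l1",f_scale=3)
print(s.x.round(4),np.degrees(s.x[2]));print(res(s.x).reshape(-1,2).round(1).tolist())
for k,v in case_pts(*s.x).items():
    print(k,v.round(3))
    uv=proj("wrist",v,st)[0]; print(uv.round(0))
    if abs(uv).max()<2000: cv2.circle(im,tuple(int(a) for a in uv.round()),3,(0,0,255),-1)
print(np.round(camera_info("wrist")["T_tool_cam"],3))
cv2.imwrite("pics/c.png",im)
E
```

```text
lid_hinge call [(array([353.2, 200.7]), 0.75)]
lid_hinge call [(array([249.5, 158.7]), 0.6)]
handle call [(array([167. , 153.5]), 0.55)]
handle call []
buffer call []
buffer call [(array([137.5, 243.3]), 0.51)]
[ 0.6271 -0.0079 -0.0424] -2.4270048158607347
[[-2.5, -0.8], [-1.3, -0.1], [2.8, 1.2], [0.1, -1.5], [-0.6, -3.9], [2.0, -2.3], [-4.9, -3.0], [-1.4, 4.5], [-1.2, 3.3], [2.4, 6.9], [-1.0, 1.6]]
case [ 0.627 -0.008  0.   ]
[254. 177.]
lid_hinge [ 0.732 -0.012  0.088]
[358. 201.]
handle [0.559 0.05  0.133]
[172. 145.]
buffer [ 0.519 -0.068  0.096]
[152. 254.]
lid_panel [ 0.732 -0.012  0.088]
[358. 201.]
c1 [0.531 0.136 0.098]
[143.  38.]
c2 [ 0.519 -0.143  0.098]
[157. 316.]
c3 [0.738 0.127 0.098]
[383.  50.]
c4 [ 0.726 -0.152  0.098]
[342. 323.]
[[-0.     0.959  0.285 -0.08 ]
 [-0.    -0.285  0.959 -0.165]
 [ 1.     0.     0.    -0.   ]
 [ 0.     0.     0.     1.   ]]
```

View pics/c.png

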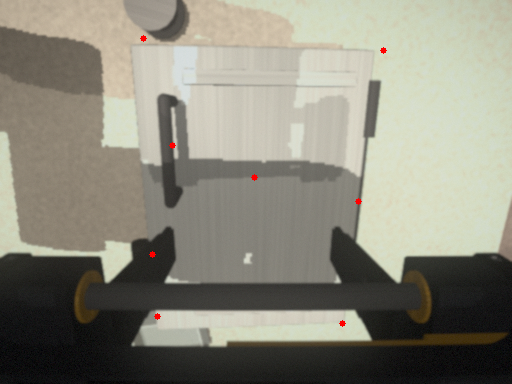

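In the wrist view the lid corners are at (134,46) and (374,49), the bar runs from (166,99) to (172,203), and the spool sits at (155,10), just off the front-left corner. I'll fit with these weighted highest.

```bash
python3 - <<'E'
from h import *
st=read_state()
obs=[("wrist","c1",134,46,2),("wrist","c3",374,49,2),("wrist","handle",169,151,2),("side","c1",210,188.7,1),("side","c2",273.3,256,1),("side","c4",334.7,215.3,1),("scene","c2",182,232,1),("scene","c4",276,272,1),("scene","c3",330.7,191.3,1),("side","handle",237.5,186.6,1),("scene","handle",248,170.5,1)]
def res(p):
    c=case_pts(*p); return np.concatenate([w*(proj(n,c[l],st)[0]-[u,v]) for n,l,u,v,w in obs])
s=least_squares(res,[.62,0,0],loss="soft_l1",f_scale=3)
print(s.x.round(4),np.degrees(s.x[2]));print(res(s.x).reshape(-1,2).round(1).tolist())
for k,v in case_pts(*s.x).items(): print(k,v.round(3))
E
```

```text
[ 0.6243 -0.0108 -0.0094] -0.5368612240975151
[[1.3, 0.2], [2.0, -0.6], [-3.6, -0.5], [-1.0, 0.8], [1.8, -2.6], [2.4, -2.8], [-3.8, 1.3], [-0.1, 0.1], [-0.3, 0.2], [-1.4, 5.1], [-4.3, 5.0]]
case [ 0.624 -0.011  0.   ]
lid_hinge [ 0.729 -0.012  0.088]
handle [0.555 0.045 0.133]
buffer [ 0.519 -0.075  0.096]
lid_panel [ 0.729 -0.012  0.088]
c1 [0.524 0.13  0.098]
c2 [ 0.521 -0.15   0.098]
c3 [0.731 0.128 0.098]
c4 [ 0.728 -0.152  0.098]
```

Yaw is about -0.5°, so the jaws, which open along world x, already suit the bar. Moving above the handle.

Call:
arm_command([
  [[-2.3,1.5,0],[0,0,0]],
  [[-2.3,1.5,0],[0,0,0]],
  [[-2.3,1.5,0],[0,0,0]],
  [[0,0,-1.5],[0,0,0]],
  [[0,0,-1],[0,0,0]],
  [[0,0,0],[0,0,0]],
], claw=7, force=40)

```text
clock: 1.85
position: [0.5534, 0.0461, 0.1934]
tcp_rot: [0.499, -0.5, 0.501, -0.5]
force: [0.5, -0.1, -0.5]
width: 0.0706
```

```bash
python3 - <<'E'
from h import *
st=read_state(); print(np.round(st["position"],4),np.round(st["force"],2),st["width"]); im=camera("wrist")
print([(np.round(d["at"],1),round(d["score"],2)) for d in mark_of("wrist","handle")[:2]])
for x in(-.0094,):
    c=case_pts(.6243,-.0108,x)
    for k in("handle","c1","buffer"):
        uv=proj("wrist",c[k],st)[0]; print(k,uv.round(0)); cv2.circle(im,tuple(int(a) for a in uv.round()),3,(0,0,255),-1)
np.save("st_d.npy",st,allow_pickle=True)
cv2.imwrite("pics/d.png",im)
E
```

```text
[0.5534 0.0461 0.1934] [ 0.54 -0.05 -0.46] 0.07062215411938791
[(array([256.5, 222.4]), 0.7), (array([430.6, 253.4]), 0.48)]
handle [254. 214.]
c1 [216. 101.]
buffer [218. 313.]
```

View pics/d.png

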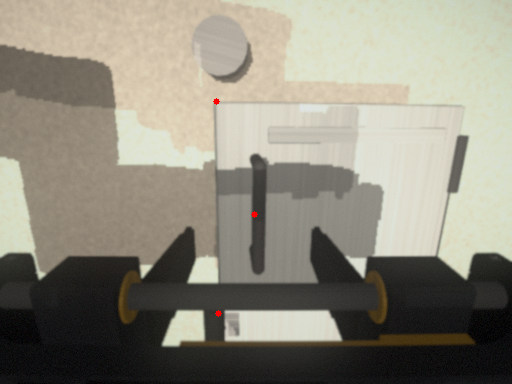

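The wrist view shows the bar centred at (259,215) against the model's (254,214), and the lid corner matches. The bar is therefore about 4 mm further in +x. Descending.

Call:
arm_command([
  [[0.4,0,-1.5],[0,0,0]],
  [[0,0,-1.5],[0,0,0]],
  [[0,0,-1.2],[0,0,0]],
  [[0,0,-0.8],[0,0,0]],
  [[0,0,0],[0,0,0]],
])

```text
clock: 2.37
position: [0.5628, 0.0439, 0.1452]
tcp_rot: [0.497, -0.499, 0.503, -0.501]
force: [0.4, 0.5, 0.2]
width: 0.0701
```

Call:
arm_command([
  [[0,0,0],[0,0,0]],
  [[0,0,0],[0,0,0]],
  [[0,0,0],[0,0,0]],
  [[0,0,0],[0,0,0]],
  [[0,0,0],[0,0,0]],
  [[0,0,0],[0,0,0]],
], claw=0.5, force=8)

```text
clock: 2.87
position: [0.5646, 0.0433, 0.1478]
tcp_rot: [0.496, -0.498, 0.504, -0.502]
force: [0.4, -0.6, 0.2]
width: 0.0357
```

The pose drifts during hold rows (about +0.3 mm x and +0.4 mm z per row), so I'll correct for that while closing.

Call:
arm_command([
  [[-0.4,0.1,-0.3],[0,0,0]],
  [[-0.2,0,-0.25],[0,0,0]],
  [[-0.03,0.01,-0.05],[0,0,0]],
  [[-0.03,0.01,-0.05],[0,0,0]],
  [[-0.03,0.01,-0.05],[0,0,0]],
  [[-0.03,0.01,-0.05],[0,0,0]],
])

```text
clock: 3.37
position: [0.5581, 0.0447, 0.1415]
tcp_rot: [0.495, -0.496, 0.506, -0.503]
force: [-1.3, -1.3, 6.2]
width: 0.0097
```

Gripped, at 9.7 mm opening. Tightening, then the first part of the lift arc.

Call:
arm_command([
  [[0,0,0],[0,0,0]],
  [[0,0,0],[0,0,0]],
  [[0.15,0,0.6],[0,0.03,0]],
  [[0.2,0,0.7],[0,0.03,0]],
  [[0.25,0,0.7],[0,0.03,0]],
  [[0.3,0,0.7],[0,0.03,0]],
], force=45)

```text
clock: 3.87
position: [0.5659, 0.0445, 0.1625]
tcp_rot: [-0.526, 0.528, -0.473, 0.47]
force: [2.1, -1.4, -18.4]
width: 0.0089
```

Call:
arm_command([
  [[0.33,0,0.8],[0,0.035,0]],
  [[0.36,0,0.78],[0,0.035,0]],
  [[0.4,0,0.75],[0,0.035,0]],
  [[0.43,0,0.73],[0,0.035,0]],
  [[0.46,0,0.7],[0,0.03,0]],
  [[0.5,0,0.67],[0,0.03,0]],
])

```text
clock: 4.37
position: [0.5849, 0.0443, 0.195]
tcp_rot: [-0.578, 0.58, -0.408, 0.404]
force: [-6.9, -0.8, -14.8]
width: 0.0086
```

Call:
arm_command([
  [[0.5,0,0.72],[0,0,0]],
  [[0.53,0,0.7],[0,0,0]],
  [[0.56,0,0.68],[0,0,0]],
  [[0.58,0,0.66],[0,0,0]],
  [[0.6,0,0.64],[0,0,0]],
  [[0.61,0,0.62],[0,0,0]],
  [[0.63,0,0.6],[0,0,0]],
  [[0.64,0,0.58],[0,0,0]],
])

```text
clock: 5.03
position: [0.6164, 0.044, 0.2273]
tcp_rot: [-0.592, 0.593, -0.387, 0.384]
force: [-10.8, -1.4, -12.9]
width: 0.0087
```

```bash
cat >> h.py <<'E'
def barinfo(H=(.731,.0885)):
    st=read_state(); R=Rn.from_quat(st["tcp_rot"]).as_matrix(); g=np.array(st["position"])+.006*R[:,1]
    d=np.array([H[0]-g[0],g[2]-H[1]]); print("grasp",g.round(4),"r",np.hypot(*d).round(4),"theta",round(np.degrees(np.arctan2(d[1],d[0]))-14.42,2),"ydir",R[:,1].round(3),"zdir",R[:,2].round(3),"F",np.round(st["force"],1))
E
python3 -c "
from h import *
barinfo()"
```

```text
grasp [0.614  0.044  0.2218] r 0.1774 theta 34.3 ydir [-0.405 -0.001 -0.914] zdir [ 0.914 -0.005 -0.405] F [-10.8  -1.4 -12.9]
```

Call:
arm_command([
  [[0.64,0,0.56],[0,-0.01,0]],
  [[0.65,0,0.54],[0,-0.01,0]],
  [[0.66,0,0.52],[0,-0.01,0]],
  [[0.4,0,0.3],[0,0,0]],
  [[0,0,0],[0,0,0]],
])

```text
clock: 5.45
position: [0.6309, 0.0438, 0.2378]
tcp_rot: [-0.594, 0.595, -0.385, 0.381]
force: [3.9, 0.5, 10.0]
width: 0.0087
```

```bash
python3 - <<'E'
from h import *
barinfo(); barinfo((.7345,.0885))
ims=[]
for n in("scene","side"):
    im=camera(n); ims.append(im)
    print([(l,np.round(d["at"],1),round(d["score"],2)) for l in("buffer","handle","lid_hinge") for d in mark_of(n,l)[:1]])
    for th,col in((42,(255,0,0)),(45,(0,0,255))):
        c=case_pts(.6265,-.0108,-.0094,np.radians(th))
        for k in("buffer","c1","c2","c3","c4"):
            cv2.circle(im,tuple(int(a) for a in proj(n,c[k])[0].round()),1,col,-1)
cv2.imwrite("pics/e.png",np.hstack([cv2.resize(i[100:300,150:350],None,fx=2,fy=2) for i in ims]))
E
```

```text
grasp [0.6284 0.0438 0.2324] r 0.1767 theta 40.09 ydir [-0.414 -0.002 -0.91 ] zdir [ 0.91  -0.005 -0.414] F [ 3.9  0.5 10. ]
grasp [0.6284 0.0438 0.2324] r 0.1787 theta 39.17 ydir [-0.414 -0.002 -0.91 ] zdir [ 0.91  -0.005 -0.414] F [ 3.9  0.5 10. ]
[('buffer', array([224.4, 160.2]), 0.87), ('handle', array([278.9, 137.8]), 0.67), ('lid_hinge', array([306.4, 234.6]), 0.83)]
[('buffer', array([274. , 183.6]), 0.47), ('handle', array([257.4, 146. ]), 0.53), ('lid_hinge', array([298. , 191.1]), 0.66)]
```

View pics/e.png

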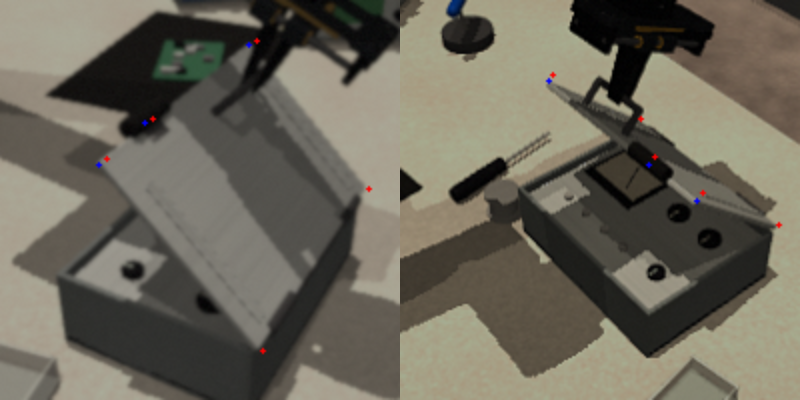

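The picture shows the lid held at roughly 41–42° (the 42° overlay matches corner c1 in both views). A little further.

Call:
arm_command([
  [[0.65,0,0.5],[0,0,0]],
  [[0.65,0,0.5],[0,0,0]],
  [[0.1,0,0.08],[0,0,0]],
  [[0,0,0],[0,0,0]],
  [[0,0,0],[0,0,0]],
])

```text
clock: 6.27
position: [0.6415, 0.0438, 0.2444]
tcp_rot: [-0.597, 0.597, -0.381, 0.377]
force: [-1.1, -0.4, 0.9]
width: 0.0088
```

```bash
cat >> h.py <<'E'
def lidfit(names=("scene","side")):
    # hinge-fixed model, edge-image comparison: report network marks vs theta
    o=[]
    for n in names:
        camera(n)
        for l in("buffer","handle"):
            for d in mark_of(n,l)[:1]: o.append((n,l,d["at"],d["score"]))
    for n,l,a,s in o:
        ths=np.arange(35,55,.25); P=np.array([proj(n,case_pts(.6265,-.0108,-.0094,np.radians(t))[l])[0] for t in ths]); e=np.hypot(*(P-a).T)
        print(n,l,np.round(a,1),"s",round(s,2),"theta",ths[e.argmin()],"err",e.min().round(1))
E
python3 -c "
from h import *
barinfo((.7345,.0885)); lidfit()"
```

```text
grasp [0.6389 0.0437 0.2389] r 0.1782 theta 43.16 ydir [-0.426 -0.002 -0.905] zdir [ 0.905 -0.005 -0.426] F [-1.1 -0.4  0.9]
scene buffer [229.1 157.7] s 0.94 theta 47.0 err 1.1
scene handle [282.9 140.1] s 0.57 theta 46.0 err 2.4
side buffer [278.7 177.3] s 0.68 theta 46.0 err 0.7
side handle [263.8 142.2] s 0.65 theta 47.5 err 0.2
```

The force on the handle is near zero. Releasing, then retracting along the tool axis.

Call:
arm_command([
  [[0,0,-0.03],[0,0,0]],
  [[0,0,-0.03],[0,0,0]],
  [[0,0,-0.03],[0,0,0]],
  [[0,0,-0.03],[0,0,0]],
  [[0.3,0,0.64],[0,0,0]],
  [[0.6,0,1.27],[0,0,0]],
  [[0.8,0,1.7],[0,0,0]],
  [[0.8,0,1.7],[0,0,0]],
  [[0.8,0,1.7],[0,0,0]],
  [[0.8,0,1.7],[0,0,0]],
  [[0.8,0,1.7],[0,0,0]],
], claw=3)

```text
clock: 7.48
position: [0.6923, 0.0441, 0.3512]
tcp_rot: [-0.597, 0.598, -0.38, 0.377]
force: [-0.2, -0.5, -0.5]
width: 0.0299
```

```bash
python3 - <<'E'
from h import *
lidfit()
ims=[]
for n in("scene","side"):
    im=camera(n)
    im=cv2.resize(im[100:300,150:350],None,fx=2,fy=2,interpolation=cv2.INTER_CUBIC)
    for th,col in((43,(255,0,0)),(45,(0,0,255)),(47,(0,255,0))):
        c=case_pts(.6265,-.0108,-.0094,np.radians(th))
        for k in("buffer","handle","c1","c2","c3","c4"):
            cv2.circle(im,tuple(int(a) for a in ((proj(n,c[k])[0]-[150,100])*2).round()),1,col,-1)
    ims.append(im)
cv2.imwrite("pics/f.png",np.hstack(ims))
E
```

```text
scene buffer [225.1 155.6] s 0.53 theta 45.5 err 2.9
scene handle [281.6 136.9] s 0.78 theta 45.75 err 1.1
side buffer [277.1 174.8] s 0.55 theta 46.75 err 2.1
side handle [260.4 143.4] s 0.75 theta 45.0 err 1.5
```

View pics/f.png

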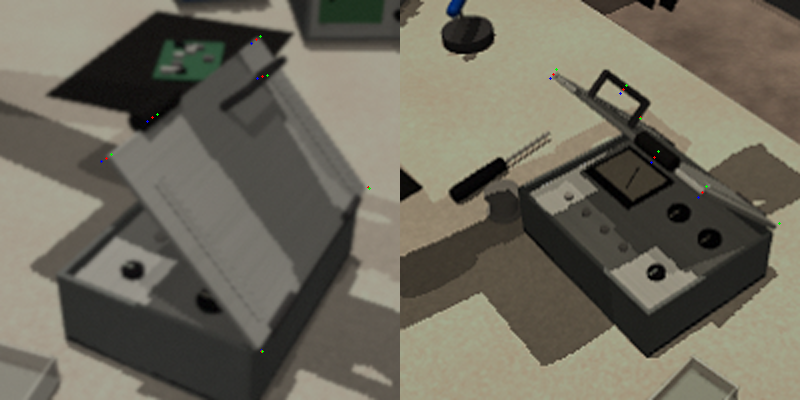

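The lid stands free at about 45–46° (corners in both views fall between the 45° and 47° overlays). Waiting a second while untilting and closing the fingers.

Call:
arm_command([
  [[-1,0,0],[0,-0.075,0]],
  [[-1.5,-1.5,0],[0,-0.075,0]],
  [[-1.5,-2,0],[0,-0.075,0]],
  [[-1.5,-2,0],[0,-0.075,0]],
  [[-1.5,-2,0],[0,-0.075,0]],
  [[-1.5,-2,0],[0,-0.06,0]],
  [[-1,-1,0],[0,0,0]],
  [[0,-0.5,0],[0,0,0]],
  [[0,0,0],[0,0,0]],
  [[0,0,0],[0,0,0]],
  [[0,0,0],[0,0,0]],
  [[0,0,0],[0,0,0]],
  [[0,0,0],[0,0,0]],
  [[0,0,0],[0,0,0]],
], claw=0, force=20)

```text
clock: 9.05
position: [0.5911, -0.066, 0.339]
tcp_rot: [0.501, -0.499, 0.501, -0.499]
force: [-0.2, 0.1, 1.2]
width: 0.0002
```

```bash
python3 - <<'E'
from h import *
st=read_state(); barinfo((.7345,.0885))
im=camera("wrist"); c=case_pts(.6265,-.0108,-.0094,np.radians(45.5))
print(c["buffer"].round(4))
print([(np.round(d["at"],1),round(d["score"],2)) for d in mark_of("wrist","buffer")[:2]],proj("wrist",c["buffer"],st))
tip=np.array(st["position"])+.025*Rn.from_quat(st["tcp_rot"]).as_matrix()[:,1]; print("tip",tip.round(4))
for k in("buffer","c1","c2"):
    cv2.circle(im,tuple(int(a) for a in proj("wrist",c[k],st)[0].round()),2,(0,0,255),-1)
cv2.imwrite("pics/g.png",im)
E
```

```text
grasp [ 0.5911 -0.066   0.333 ] r 0.2834 theta 45.19 ydir [-0.001 -0.003 -1.   ] zdir [ 1.    -0.    -0.001] F [-0.2  0.1  1.2]
[ 0.5894 -0.0755  0.2439]
[(array([251.6, 212.4]), 0.73)] [[250.69342461 209.27742488]]
tip [ 0.5911 -0.066   0.314 ]
```

View pics/g.png

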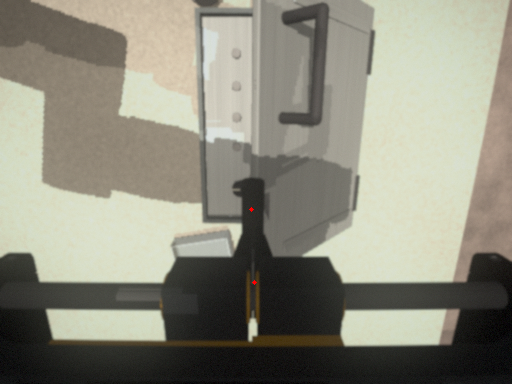

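The wrist view shows the buffer's far end at (250,185), centred in x beneath the closed fingers, and the model mark agrees within 3 px. Descending to just above it and re-zeroing the force.

Call:
arm_command([
  [[0,-0.9,-1.2],[0,0,0]],
  [[0,0,-1.2],[0,0,0]],
  [[0,0,-0.6],[0,0,0]],
  [[0,0,0],[0,0,0]],
  [[0,0,0],[0,0,0]],
  [[0,0,0],[0,0,0]],
])

```text
clock: 9.65
position: [0.5918, -0.0744, 0.3084]
tcp_rot: [0.501, -0.499, 0.5, -0.499]
force: [0.3, -0.7, -0.3]
width: 0.0004
```

Call:
arm_command([
  [[0,0,0],[0,0,0]],
  [[0,0,0],[0,0,0]],
  [[0,0,0],[0,0,0]],
])

```text
clock: 9.9
position: [0.5922, -0.0742, 0.3098]
tcp_rot: [0.501, -0.498, 0.501, -0.5]
force: [0.7, -0.5, -0.4]
width: 0.0002
```

Call:
arm_command([
  [[-0.05,-0.02,-0.7],[0,0,0]],
  [[-0.05,-0.02,-0.7],[0,0,0]],
  [[-0.05,-0.02,-0.4],[0,0,0]],
  [[-0.02,-0.02,-0.1],[0,0,0]],
  [[-0.02,-0.02,-0.05],[0,0,0]],
])

```text
clock: 10.32
position: [0.59, -0.0752, 0.2886]
tcp_rot: [0.501, -0.498, 0.501, -0.5]
force: [-0.3, -0.5, 0.6]
width: 0.0005
```

Call:
arm_command([
  [[-0.02,-0.02,-0.1],[0,0,0]],
  [[-0.02,-0.02,-0.1],[0,0,0]],
])

```text
clock: 10.48
position: [0.5895, -0.0757, 0.2862]
tcp_rot: [0.501, -0.498, 0.501, -0.5]
force: [0.2, -1.0, -0.1]
width: 0.0005
```

Call:
arm_command([
  [[0,0,-0.06],[0,0,0]],
])

```text
clock: 10.57
position: [0.5895, -0.0757, 0.2855]
tcp_rot: [0.501, -0.498, 0.501, -0.5]
force: [1.0, -0.4, -0.1]
width: 0.0005
```

Call:
arm_command([
  [[0,0,-0.08],[0,0,0]],
])

```text
clock: 10.65
position: [0.5896, -0.0758, 0.2848]
tcp_rot: [0.501, -0.498, 0.501, -0.5]
force: [-0.0, -0.1, 0.2]
width: 0.0003
```

Call:
arm_command([
  [[0,0,-0.08],[0,0,0]],
])

```text
clock: 10.73
position: [0.5896, -0.0758, 0.284]
tcp_rot: [0.501, -0.498, 0.501, -0.5]
force: [0.5, -0.1, 0.8]
width: 0.0005
```

Call:
arm_command([
  [[0,0,-0.07],[0,0,0]],
  [[0,0,-0.06],[0,0,0]],
])

```text
clock: 10.9
position: [0.5897, -0.0758, 0.2827]
tcp_rot: [0.501, -0.498, 0.501, -0.5]
force: [-0.2, 0.1, -0.5]
width: 0.0002
```

Call:
arm_command([
  [[0,0,-0.07],[0,0,0]],
  [[0,0,-0.06],[0,0,0]],
])

```text
clock: 11.07
position: [0.5897, -0.0758, 0.2813]
tcp_rot: [0.501, -0.498, 0.501, -0.5]
force: [0.2, -0.6, 0.3]
width: 0.0004
```

Call:
arm_command([
  [[0,0,-0.07],[0,0,0]],
  [[0,0,-0.06],[0,0,0]],
])

```text
clock: 11.23
position: [0.5897, -0.0758, 0.2799]
tcp_rot: [0.501, -0.498, 0.501, -0.5]
force: [-0.0, 0.1, 1.0]
width: 0.0003
```

Call:
arm_command([
  [[0,0,-0.06],[0,0,0]],
])

```text
clock: 11.32
position: [0.5897, -0.0758, 0.2793]
tcp_rot: [0.501, -0.498, 0.501, -0.5]
force: [-0.3, -0.2, -0.3]
width: 0.0003
```

Call:
arm_command([
  [[0,0,-0.07],[0,0,0]],
  [[0,0,-0.06],[0,0,0]],
])

```text
clock: 11.48
position: [0.5897, -0.0757, 0.2778]
tcp_rot: [0.501, -0.498, 0.501, -0.5]
force: [0.2, 0.7, 0.2]
width: 0.0003
```

Call:
arm_command([
  [[0,0,-0.06],[0,0,0]],
])

```text
clock: 11.57
position: [0.5897, -0.0758, 0.2772]
tcp_rot: [0.501, -0.498, 0.501, -0.5]
force: [0.8, -0.1, 0.1]
width: 0.0005
```

I've gone lower than expected without contact, so a quick look.

```bash
python3 - <<'E'
from h import *
st=read_state(); tip=np.array(st["position"])+.025*Rn.from_quat(st["tcp_rot"]).as_matrix()[:,1]
ims=[]
for n in("scene","side"):
    im=camera(n); b=proj(n,tip)[0]; print(n,b)
    o=np.maximum((b-50).astype(int),0); im=cv2.resize(im[o[1]:o[1]+100,o[0]:o[0]+100],None,fx=4,fy=4,interpolation=cv2.INTER_CUBIC)
    cv2.circle(im,tuple(int(a) for a in (b-o)*4),2,(0,0,255),-1); ims.append(im)
cv2.imwrite("pics/h.png",np.clip(np.hstack(ims).astype(float)*1.8,0,255))
E
```

```text
scene [226.48396267 154.06027502]
side [277.91577858 174.88584073][ WARN:0@2.047] global loadsave.cpp:1063 imwrite_ Unsupported depth image for selected encoder is fallbacked to CV_8U.
```

View pics/h.png

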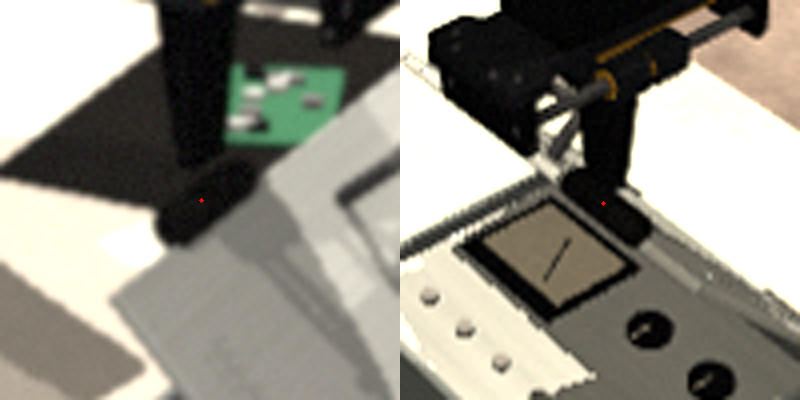

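In both views the finger stands just above the roll's upper surface, centred across it. The projected tip dot lies lower, which is consistent with the cameras' few-pixel vertical bias. Continuing carefully.

Call:
arm_command([
  [[0,0,-0.07],[0,0,0]],
])

```text
clock: 11.75
position: [0.5898, -0.0758, 0.2765]
tcp_rot: [0.501, -0.498, 0.501, -0.5]
force: [-0.4, -0.4, -0.1]
width: 0.0006
```

Call:
arm_command([
  [[0,0,-0.06],[0,0,0]],
])

```text
clock: 11.83
position: [0.5898, -0.0758, 0.2758]
tcp_rot: [0.501, -0.498, 0.501, -0.5]
force: [0.1, 0.5, 0.3]
width: 0.0004
```

Call:
arm_command([
  [[0,0,-0.07],[0,0,0]],
  [[0,0,-0.06],[0,0,0]],
])

```text
clock: 12.0
position: [0.5898, -0.0758, 0.2744]
tcp_rot: [0.501, -0.498, 0.501, -0.5]
force: [0.3, -0.1, 0.0]
width: 0.0003
```

Call:
arm_command([
  [[0,0,-0.06],[0,0,0]],
])

```text
clock: 12.08
position: [0.5898, -0.0758, 0.2738]
tcp_rot: [0.501, -0.498, 0.501, -0.5]
force: [-0.4, 0.2, -0.4]
width: 0.0001
```

Call:
arm_command([
  [[0,0,-0.06],[0,0,0]],
])

```text
clock: 12.17
position: [0.5898, -0.0758, 0.2731]
tcp_rot: [0.501, -0.498, 0.501, -0.5]
force: [-0.8, 0.5, -0.3]
width: 0.0003
```

Call:
arm_command([
  [[0,0,-0.06],[0,0,0]],
])

```text
clock: 12.25
position: [0.5897, -0.0758, 0.2724]
tcp_rot: [0.501, -0.498, 0.501, -0.5]
force: [0.7, 0.8, 0.1]
width: 0.0001
```

Call:
arm_command([
  [[0,0,-0.06],[0,0,0]],
])

```text
clock: 12.33
position: [0.5897, -0.0758, 0.2717]
tcp_rot: [0.501, -0.498, 0.501, -0.5]
force: [0.5, -0.3, -0.3]
width: 0.0003
```

```bash
python3 - <<'E'
from h import *
st=read_state(); tip=np.array(st["position"])+.025*Rn.from_quat(st["tcp_rot"]).as_matrix()[:,1]
ims=[]
for n in("scene","side","wrist"):
    im=camera(n); b=proj(n,tip,st)[0]; print(n,b.round(1),[(l,np.round(d["at"],1),round(d["score"],2)) for l in("buffer","handle") for d in mark_of(n,l)[:1]])
    o=np.maximum((b-[33,50]).astype(int),0); im=cv2.resize(im[o[1]:o[1]+100,o[0]:o[0]+66],(264,400),interpolation=cv2.INTER_CUBIC)
    im=cv2.convertScaleAbs(im,alpha=2.5,beta=10)
    cv2.circle(im,tuple(int(a) for a in (b-o)*4),2,(0,0,255),-1); ims.append(im)
cv2.imwrite("pics/i.png",np.hstack(ims))
E
```

```text
scene [226.6 156.8] [('buffer', array([228.2, 156.8]), 0.76), ('handle', array([284.2, 138.5]), 0.48)]
side [277.9 176.7] [('buffer', array([278.9, 177. ]), 0.6), ('handle', array([262.2, 142.1]), 0.6)]
wrist [252.6 230. ] [('buffer', array([255.3, 229.1]), 0.93), ('handle', array([345.1,  38.2]), 0.62)]
```

View pics/i.png

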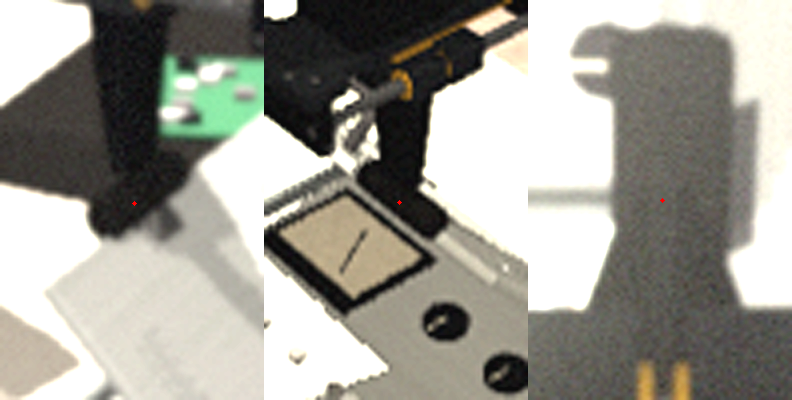

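The finger now visually meets the roll's top in both views, and its shadow meets the roll too. Contact should be imminent, so single steps.

Call:
arm_command([
  [[0,0,-0.06],[0,0,0]],
])

```text
clock: 12.87
position: [0.5898, -0.0758, 0.2713]
tcp_rot: [0.501, -0.498, 0.501, -0.5]
force: [0.4, -0.3, -0.1]
width: 0.0007
```

Call:
arm_command([
  [[0,0,-0.06],[0,0,0]],
])

```text
clock: 12.95
position: [0.5898, -0.0758, 0.2707]
tcp_rot: [0.501, -0.498, 0.501, -0.5]
force: [-0.6, 0.0, 0.1]
width: 0.0004
```

Call:
arm_command([
  [[0,0,-0.07],[0,0,0]],
])

```text
clock: 13.03
position: [0.5898, -0.0758, 0.27]
tcp_rot: [0.501, -0.498, 0.501, -0.5]
force: [-0.3, 0.5, 0.5]
width: 0.0007
```

Call:
arm_command([
  [[0,0,-0.06],[0,0,0]],
])

```text
clock: 13.12
position: [0.5898, -0.0758, 0.2692]
tcp_rot: [0.501, -0.498, 0.501, -0.5]
force: [-0.5, -0.5, 0.1]
width: 0.001
```

Call:
arm_command([
  [[0,0,-0.07],[0,0,0]],
])

```text
clock: 13.2
position: [0.5898, -0.0758, 0.2685]
tcp_rot: [0.501, -0.498, 0.501, -0.5]
force: [-0.1, 0.4, 0.4]
width: 0.0004
```

Call:
arm_command([
  [[0,0,-0.06],[0,0,0]],
])

```text
clock: 13.28
position: [0.5898, -0.0758, 0.2678]
tcp_rot: [0.501, -0.498, 0.501, -0.5]
force: [0.0, 0.9, 0.2]
width: 0.0007
```

Call:
arm_command([
  [[0,0,-0.07],[0,0,0]],
])

```text
clock: 13.37
position: [0.5898, -0.0758, 0.267]
tcp_rot: [0.501, -0.498, 0.501, -0.5]
force: [0.6, 0.1, 0.3]
width: 0.0007
```

Call:
arm_command([
  [[0,0,-0.06],[0,0,0]],
])

```text
clock: 13.45
position: [0.5898, -0.0758, 0.2663]
tcp_rot: [0.501, -0.498, 0.501, -0.5]
force: [-0.2, 0.3, -0.0]
width: 0.0004
```

```bash
python3 - <<'E'
from h import *
st=read_state(); tip=np.array(st["position"])+.025*Rn.from_quat(st["tcp_rot"]).as_matrix()[:,1]
ims=[]
for n in("scene","side"):
    im=np.mean([camera(n).astype(float) for _ in range(4)],0); b=proj(n,tip,st)[0]
    o=(b-[25,32]).astype(int); im=np.clip(im[o[1]:o[1]+50,o[0]:o[0]+50]*4.5,0,255).astype(np.uint8)
    im=cv2.resize(im,(400,400),interpolation=cv2.INTER_CUBIC)
    for dx,dy in((-.012,-.01),(.012,-.01),(.012,.01),(-.012,.01)):
        cv2.circle(im,tuple(int(a) for a in (proj(n,tip+[dx,dy,0])[0]-o)*8),2,(0,0,255),-1)
    ims.append(im)
cv2.imwrite("pics/j.png",np.hstack(ims))
E
```

```text
(no output)
```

View pics/j.png

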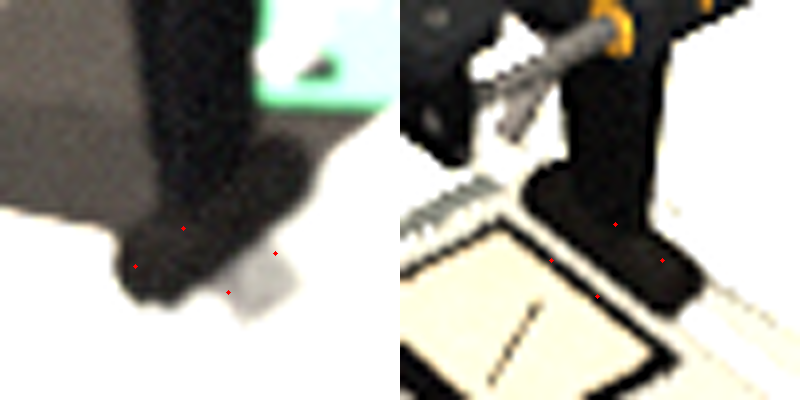

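The enhanced view shows the finger ending at the roll's top line, mid-length, in both cameras, so it is above the roll and not beside it. Continuing step by step.

Call:
arm_command([
  [[0,0,-0.06],[0,0,0]],
])

```text
clock: 13.93
position: [0.5898, -0.0758, 0.2659]
tcp_rot: [0.501, -0.498, 0.501, -0.5]
force: [-1.0, -0.8, 2.0]
width: 0.0004
```

Call:
arm_command([
  [[0,0,-0.06],[0,0,0]],
])

```text
clock: 14.02
position: [0.5898, -0.0758, 0.2655]
tcp_rot: [0.501, -0.498, 0.502, -0.5]
force: [-1.3, 0.4, 2.7]
width: 0.0003
```

Contact, with force rising about 1 N per step. Ramping to 5 N.

Call:
arm_command([
  [[0,0,-0.07],[0,0,0]],
])

```text
clock: 14.1
position: [0.5898, -0.0758, 0.2652]
tcp_rot: [0.5, -0.498, 0.502, -0.5]
force: [-2.5, 1.0, 5.5]
width: 0.0007
```

Call:
arm_command([
  [[0,0,-0.07],[0,0,0]],
])

```text
clock: 14.18
position: [0.5898, -0.0758, 0.2649]
tcp_rot: [0.5, -0.497, 0.502, -0.5]
force: [-1.7, 0.1, 6.5]
width: 0.0004
```

Call:
arm_command([
  [[0,0,-0.045],[0,0,0]],
  [[0,0,-0.05],[0,0,0]],
])

```text
clock: 14.35
position: [0.5898, -0.0758, 0.265]
tcp_rot: [0.5, -0.497, 0.502, -0.501]
force: [-1.6, -0.5, 6.8]
width: 0.0006
```

Call:
arm_command([
  [[0,0,-0.035],[0,0,0]],
  [[0,0,-0.045],[0,0,0]],
])

```text
clock: 14.52
position: [0.5898, -0.0758, 0.2652]
tcp_rot: [0.5, -0.497, 0.502, -0.501]
force: [-2.5, 1.2, 5.1]
width: 0.0004
```

Call:
arm_command([
  [[0,0,-0.05],[0,0,0]],
  [[0,0,-0.05],[0,0,0]],
  [[0,0,-0.05],[0,0,0]],
  [[0,0,-0.05],[0,0,0]],
])

```text
clock: 14.85
position: [0.5898, -0.0758, 0.2652]
tcp_rot: [0.5, -0.496, 0.503, -0.501]
force: [-1.7, 0.8, 5.9]
width: 0.0007
```

Call:
arm_command([
  [[0,0,-0.05],[0,0,0]],
  [[0,0,-0.05],[0,0,0]],
  [[0,0,-0.05],[0,0,0]],
])

```text
clock: 15.1
position: [0.5898, -0.0758, 0.2651]
tcp_rot: [0.499, -0.495, 0.504, -0.502]
force: [-2.3, 0.3, 4.7]
width: 0.0001
```

Call:
arm_command([
  [[0,0,-0.05],[0,0,0]],
  [[0,0,-0.05],[0,0,0]],
  [[0,0,-0.05],[0,0,0]],
  [[0,0,-0.05],[0,0,0]],
  [[0,0,-0.05],[0,0,0]],
])

```text
clock: 15.52
position: [0.5897, -0.0757, 0.2651]
tcp_rot: [0.499, -0.494, 0.505, -0.502]
force: [-2.4, 0.8, 5.9]
width: 0.0004
```

Call:
arm_command([
  [[0,0,-0.05],[0,0,0]],
  [[0,0,-0.05],[0,0,0]],
  [[0,0,-0.05],[0,0,0]],
  [[0,0,-0.05],[0,0,0]],
])

```text
clock: 15.85
position: [0.5897, -0.0757, 0.2651]
tcp_rot: [0.498, -0.494, 0.505, -0.503]
force: [-1.7, 0.2, 6.1]
width: 0.0007
```

Held at about 5–6.5 N for 1.75 s with the position unchanged. The compression is 1 mm, which matches the rubber. Backing off straight up.

Call:
arm_command([
  [[0,0,0.3],[0,0,0]],
  [[0,0,1],[0,0,0]],
  [[0,0,2],[0,0,0]],
  [[0,0,2.5],[0,0,0]],
  [[0,0,2.5],[0,0,0]],
  [[-1,0,2.5],[0,0,0]],
  [[-1.5,0,2],[0,0,0]],
  [[0,0,0],[0,0,0]],
])

```text
clock: 16.52
position: [0.563, -0.0754, 0.4006]
tcp_rot: [0.499, -0.494, 0.504, -0.502]
force: [-0.2, -0.2, 0.7]
width: 0.0006
```

```bash
python3 - <<'E'
from h import *
lidfit(); print(np.round(read_state()["force"],1))
ims=[]
for n in("scene","side"):
    im=camera(n)
    print(n,[(l,np.round(d["at"],1),round(d["score"],2)) for l in("spool","tray","driver") for d in mark_of(n,l)[:1]])
    im=cv2.resize(im[100:300,150:350],None,fx=2,fy=2,interpolation=cv2.INTER_CUBIC)
    for th,col in((43,(255,0,0)),(45,(0,0,255)),(47,(0,255,0))):
        c=case_pts(.6265,-.0108,-.0094,np.radians(th))
        for k in("buffer","handle","c1","c2"):
            cv2.circle(im,tuple(int(a) for a in ((proj(n,c[k])[0]-[150,100])*2).round()),1,col,-1)
    ims.append(im)
cv2.imwrite("pics/k.png",np.hstack(ims))
E
```

```text
scene buffer [229.1 156.1] s 0.6 theta 47.5 err 0.3
scene handle [284.8 139.5] s 0.53 theta 47.5 err 2.4
side buffer [279.  177.3] s 0.6 theta 46.25 err 1.0
side handle [260.6 138.2] s 0.48 theta 48.0 err 4.9
[ 0.6 -0.1  0.4]
scene [('tray', array([146.8, 294.6]), 0.8), ('driver', array([306.2, 229. ]), 0.4)]
side [('spool', array([294.1, 306.6]), 0.64), ('tray', array([296.1, 303. ]), 0.89), ('driver', array([201.9, 183.8]), 0.75)]
```

View pics/k.png

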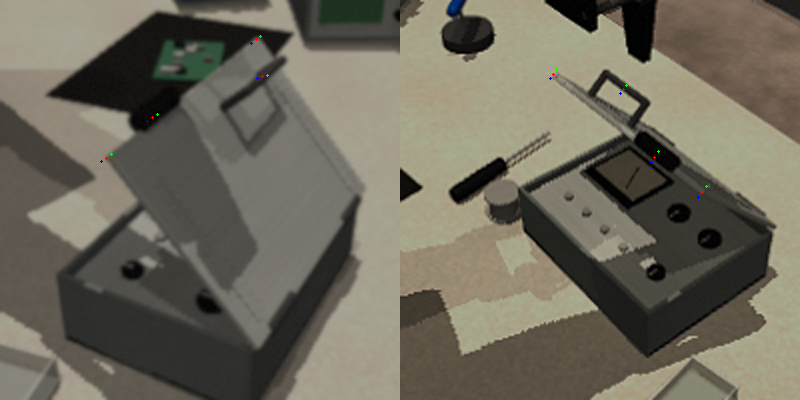

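The final picture matches the one taken after release: the lid is open at about 45°, and the driver, spool and tray are where they were. Handing in.

```bash
python3 -c "
from cell import *
print(job_done())"
```

```text
the job is handed in; nothing more can be done
None
```

The lid is standing open at about 45° and the friction hinge held through the push test. I handed the job in at about 17 s of the 61 s.

- **Lift and release:** I lifted the lid by its handle and let go completely. The lid was then left untouched for about 6 s, until the fingers came down on the buffer.
- **Push test:** I pressed down on the buffer with closed fingertips for about 1.75 s. The readings after each move were 4.7–6.8 N vertically, about 2 N sideways and never near 10 N. The rubber gave about 1 mm, and the fingers did not sink any further while pushing.
- **Last check:** After backing off, the lid looked the same as right after release. The driver and tray read as at the start, and the spool looked in place by eye.

**Readings that disagreed:**
- **Lid angle:** The estimates spread over a few degrees: 43–44° from the gripper position at release, 45.4° from the wrist camera, and 45–48° from the networks' marks in the room cameras. My best figure is 44–46°.
- **Contact height:** The fingers met the buffer about 10 mm lower than the calculated fingertip position predicted for 45°. Taken alone, that would put the lid nearer 38–41°. I went with the camera views, which showed the finger on top of the buffer, and with the 1 mm of give, but did not find the cause.

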